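Fit the keyed fan shaft into its flanged hub

TASK

Seat the flanged hub flat and square in the nest of the assembly fixture, boss up. Then take the shaft that has the key out of the wooden rack, foot down, enter it in the hub's bore, turn it until the key slips into the keyway, and push it fully home onto the fixture's floor. Finish while still holding the shaft upright in the gripper and pressing it firmly down (10 N or more), as for tightening the set screw; leave the plain shaft, wrench, bearing and screw tin where they are.

Things in the scene. Friction and masses are not known exactly. Their poses are not given: they have to be found in the camera images.
- hub: Machined steel hub, about 0.6 kg, lying loose on the bench, flange down. Square flange 64 x 64 x 10 mm, on it a round boss 44 mm in diameter; total height 50 mm. Origin: on the bore axis at the flange's underside; z up towards the boss, x and y square to the flange's sides. The keyway in the bore is on the +x side, with a set screw in the boss over it.
- hub_mouth (a point): Centre of the bore's upper mouth, in the flat top of the boss, 50 mm above the hub's origin; same axes. The bore, 25.6 mm in diameter, runs right through hub and flange; so does the keyway, 9.2 mm wide, its floor 17.2 mm from the axis.
- fixture: Assembly fixture fixed to the bench: dark steel plate 130 x 130 x 12 mm with four aluminium rails (56 x 18 mm) round a square nest 65.8 mm wide, open at its corners. Rails rise 8.5 mm above the nest floor, the upper 3.5 mm bevelled at 45 degrees as a lead-in; screw heads up to 4 mm above the rails. Origin: centre of the plate's underside; x, y square to the nest's sides.
- nest_floor (a point): Centre of the nest's flat floor, 12 mm above the bench, axes of the fixture. The seated flange rests on it, any of the four ways round, and the shaft's foot bottoms on it through the hub (there is no hole in the floor).
- shaft: Keyed shaft: steel bar 24 mm in diameter, 130 mm long, about 0.45 kg, standing foot down in a hole of the rack; its lowest 5 mm taper to 20 mm. Origin: centre of the foot's end face; z up along the bar, key on the +x side. Plain above 48 mm, for gripping. Home, its foot is on the nest floor; with the key still resting on top of the boss the foot is 32 mm above that floor.
- key (a point): Middle of the outer face of the shaft's key, 16 mm from the axis and 33 mm above the foot: a dark steel parallel key 8 mm wide and 30 mm long (18 to 48 mm above the foot), standing 4 mm proud of the bar. Home, its top is 2 mm below the top of the boss.
- plain_shaft: A second bar of the same size without a key, standing in the other hole of the rack: not for this job. Origin: centre of the foot's end face.
- rack: Wooden block fixed to the bench, 60 mm (x) by 210 mm (y), 30 mm high, with two round blind holes, 26.5 mm in diameter and 16 mm deep, at y = -65 and +65 mm. The shafts stand on the hole bottoms, feet 14 mm above the bench, and lift straight out; the keyed one may be in either hole. Origin: centre of its underside.
- wrench: Open-ended wrench, 170 mm long, lying on the bench along its x axis: a bystander.
- bearing: Ball bearing, 52 mm outside, 25 mm inside, 15 mm high, lying flat on the bench: a bystander. Origin: centre of its underside.
- screw_tin: Open grey tin of screws, 90 x 120 x 35 mm, on the bench: a bystander. Origin: centre of its underside.
Mind the look-alikes: they are no part of the job. Leave any purple look-alike of the shaft alone.

How it is judged:
By the outcome, as a careful person would: the job done as asked, in the order asked, and still so for the second after the job is handed in, while the arm keeps its last pose, push and grip.
It also fails if it takes over 67 s, if anything falls off the work surface, if the arm or the gripper's body presses on something with over 40 N, if the wrist force passes 120 N, or if a joint passes its speed limit or range.

ROBOT

A 6-joint arm with a two-finger parallel gripper is mounted at the origin on the work surface. World frame = base frame: x ahead of the robot, y to its left, z up, the work surface at z = 0. Lengths are in mm, angles in rad, forces in N, time in s.
With the tool pointing down it reaches from about 275 to 1000 mm from the base axis. Payload 8.4 kg.
Tool frame: the origin (TCP) lies at the very end of the fingers, on their centre line; the grasp point (between the pads) lies 19 mm behind it; z points along the fingers, x is the direction in which the jaws open and shut, and the axes are right-handed (so a half turn about z gives the same grasp; the last joint's range is limited). The gripper opens to 85 mm and grips with 20 to 120 N. Pads are 22 mm wide; open, the fingers measure 114 mm over their backs; the gripper's body (76 mm by 85 mm) begins 54 mm behind the grasp point. The pads swing forward as they close: fully open they stand 13 mm farther back than shut.
Start: joints at [-1.207, 0.353, 1.633, -0, 1.155, -0.002], TCP at [223.559, -583.652, 231.281] pointing down, gripper open.
Joint ranges: [-2.63, 2.63], [-0.92, 2.1], [0.06, 2.66], [-1.3, 4.44], [0, 2.69], [-3.02, 3.02]. Speed limits (rad/s): [2.22, 2.22, 2.79, 3.14, 3.14, 3.14].

INTERFACE

Orientations are given as [roll, pitch, yaw] about the fixed x, y, z axes, in that order (R = Rz(yaw) Ry(pitch) Rx(roll)).
In Python, from rig import r gives the robot as it stands. The module is installed in compiled form; this text tells all that it offers.
- The arm moves only by the tool apply_moves, never from a script. Its argument "targets" is a list that holds one entry, the list of rows, each a list of 7 numbers: the gripper's target within -1 to 1 (fully open at 1, half-way at 0, shut at -1), then the shift along the tool's x, y, z in cm, then the turn, a rotation vector about the tool's x, y, z in degrees. A call has 1 to 8 rows; each row is the pose to reach, as a shift and turn from the pose measured when the call began, along the tool's axes at that moment; what a row does not reach only later rows make up. A row lasts 1/10 s, in which the tool goes at most 50 mm and 8.59 degrees, less where a joint would pass 70% of its speed; a pose out of reach is approached as far as the arm can. A call with a gripper value outside its range is refused whole. The fingers move at their own pace and stop on an object; "newtons" is the grip in N (left out, the last holds). Time passes only in rows, so rows that repeat a pose let the fingers close. It gives the time, the measured TCP pose, the force and the opening at its end, in the units of the state.
- r.sense(): the state, without advancing time (a new reading comes with each control period).
- r.grab_frame(name): name is "scene" or "top" or "wrist"; returns a dict with "pixels" (384x512x3 uint8, red, green, blue), "fov_y" (degrees; the focal length in pixels is half the picture's height over the tangent of half this angle, whatever the lens; pixels are square), "cx", "cy" (the principal point, pixels), "R" (3x3) and "t" (3): a world point X has camera coordinates R X + t; the wrist camera has in their place "mount" (4x4, takes a point from camera to tool coordinates, whose origin is the TCP and whose axes are the tool frame's). Camera axes: x right, y down, z forward; pixel columns grow to the right and rows downward; lengths in mm; the calibration is good to about 2 mm. A picture is of the moment at which its call begins: read the wrist's pose just before it. There is no depth.
- r.sign_off(): hands the job in, once; it reports no verdict.
The state is a dict: "clock": time; "qpos": joint angles; "qvel": joint speeds; "joint_efforts": joint torques, N m; "eef_pos": TCP position; "tcp_rot": TCP orientation; "contact_force": force on the tool from outside, world axes, zero at the start; "wrist_torque": the same for the moment, N m; "opening": opening from 0.0 (shut) to 1.0 (fully open).
Only numpy, scipy, OpenCV 4.12 (cv2) and the standard library are available. Lean on these libraries where they do the work, as an engineer would, in place of code of your own. Each camera call takes 0.05 s, during which the arm holds its last target. There are 200 camera calls.

## Working session

There is one attempt and no reset: what is moved stays moved. The work goes in short steps, Python scripts to look and compute and a tool call to move; the robot and the scene stay as the last step left them, time stands still between calls to the robot, and variables do not carry over. Pictures are saved under pics/ and viewed, about 8 in all and at most 12, crops included, and the job is handed in when it is done.

Besides the shell and the picture viewer there is one more tool, called after "Call:" as name([rows], argument=value, ...), one row to a line, values as JSON. apply_moves: Moves the arm, as the interface text tells. Its arguments: {"type":"object","properties":{"targets":{"type":"array"},"newtons":{"type":"number"}},"required":["targets"]}

```bash
mkdir -p pics; cat > h.py <<'E'
import numpy as np, cv2
from rig import r
from scipy.spatial.transform import Rotation as Ro
def cam(f,s=None):
    foc=192/np.tan(np.radians(f["fov_y"])/2)
    if "R" in f: R=np.array(f["R"]);t=np.array(f["t"])
    else:
        M=np.array(f["mount"]); T=np.eye(4);T[:3,:3]=Ro.from_euler('xyz',s["tcp_rot"]).as_matrix() if np.size(s["tcp_rot"])==3 else np.array(s["tcp_rot"]);T[:3,3]=s["eef_pos"]
        W=np.linalg.inv(T@M);R=W[:3,:3];t=W[:3,3]
    return foc,f["cx"],f["cy"],R,t
def proj(c,X):
    X=np.atleast_2d(X).astype(float);p=X@c[3].T+c[4];return np.c_[c[1]+c[0]*p[:,0]/p[:,2],c[2]+c[0]*p[:,1]/p[:,2]]
def ray(c,uv,z):
    uv=np.atleast_2d(uv).astype(float);d=np.c_[(uv[:,0]-c[1])/c[0],(uv[:,1]-c[2])/c[0],np.ones(len(uv))]@c[3]
    o=-c[3].T@c[4];k=(z-o[2])/d[:,2];return o+k[:,None]*d
def grab(n):
    s=r.sense();f=r.grab_frame(n);return s,f["pixels"],cam(f,s)
def save(n,img,scale=1.5):
    cv2.imwrite("pics/"+n,cv2.resize(img[:,:,::-1],None,fx=scale,fy=scale,interpolation=cv2.INTER_CUBIC))
E
python3 - <<'E'
from h import *
print(r.sense())
for n in("scene","top"):
    s,p,c=grab(n);save(n+"1.png",p);np.save(n+".npy",p);print(n,c)
E
```

```text
{'clock': 0.0, 'qpos': array([-1.20737421e+00,  3.53634551e-01,  1.63420052e+00, -9.56207436e-06,
        1.15520864e+00, -2.40398184e-03]), 'qvel': array([ 0.00134404, -0.00092168, -0.00179814,  0.00052285, -0.00127689,
       -0.00029875]), 'joint_efforts': array([ 4.22282437e-04, -6.05250049e+01, -3.42066979e+01, -7.34922719e-05,
        9.25684551e-03,  4.73123620e-06]), 'eef_pos': array([ 223.38631302, -583.16075465,  230.54178128]), 'tcp_rot': array([ 3.14158740e+00,  1.45107646e-03, -1.20496637e+00]), 'contact_force': array([-0.25679671,  0.08401689, -0.12841113]), 'wrist_torque': array([ 0.01357523, -0.04948741, -0.01386818]), 'opening': 0.9967485762706298}
scene (np.float64(353.87409362139914), 256.96009551140037, 191.69144813683562, array([[-0.32690288,  0.94493353,  0.01533429],
       [ 0.59376883,  0.21798555, -0.77454559],
       [-0.73523675, -0.24409616, -0.63233218]]), array([ 177.46406673, -319.30458284, 1302.86329396]))
top (np.float64(483.6267867218867), 256.12083960288186, 187.12056333513962, array([[ 1.77397792e-02, -9.99842463e-01, -5.91770932e-04],
       [-9.97415506e-01, -1.76554976e-02, -6.96461923e-02],
       [ 6.96247724e-02,  1.82574957e-03, -9.97571580e-01]]), array([  13.0381151 ,  612.79684678, 1257.68145474]))
```

View pics/scene1.png

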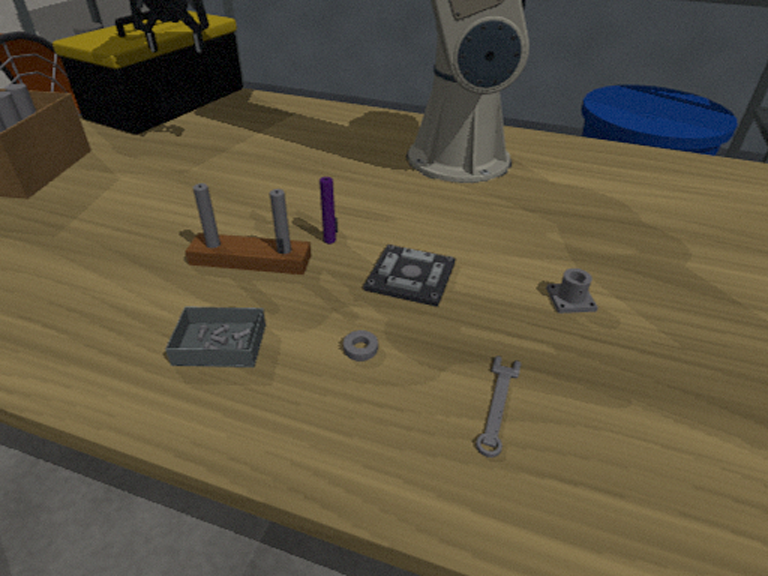

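View pics/top1.png

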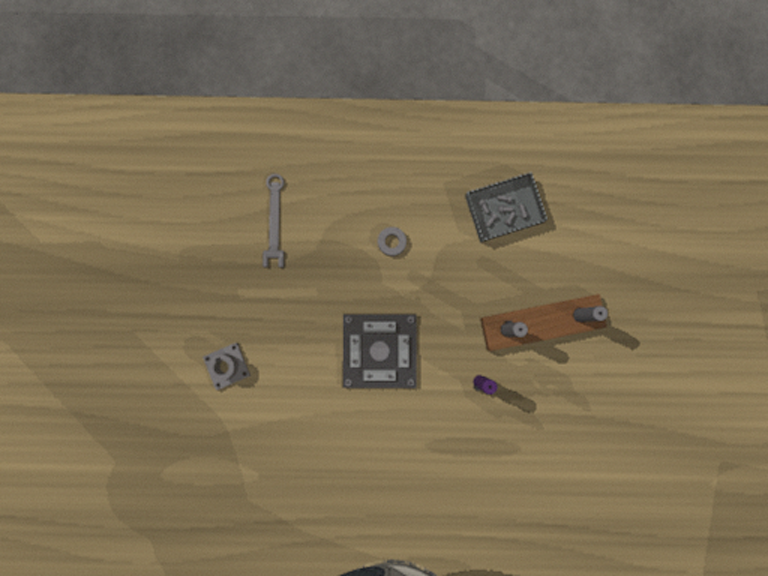

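The scene view (1.5x) shows the rack with two grey bars, tops at (202,187) and (278,192). A purple look-alike stands at (328,210), with the fixture at (410,272) and the hub at (573,290). The top view has the hub at (226,367), the fixture at (380,351), and the bar tops at (519,329) and (600,314). I'll enlarge both bars and the hub and measure.

```bash
python3 - <<'E'
from h import *
s,sp,cs=grab("scene");s,tp,ct=grab("top")
z=lambda im,x0,x1,y0,y1,k:cv2.resize(im[y0:y1,x0:x1],None,fx=k,fy=k,interpolation=cv2.INTER_CUBIC)
a=z(sp,125,215,115,185,4); b=z(tp,315,415,190,240,4); h=z(tp,130,175,222,267,6.5)
cv2.normalize(a,a,0,255,cv2.NORM_MINMAX)
out=np.zeros((580,800,3),np.uint8)
out[:280,:360]=a; out[290:490,:400]=b; out[:h.shape[0],420:420+h.shape[1]]=h
save("crop1.png",np.clip(out*1.5,0,255).astype(np.uint8),1)
q=lambda *v:np.array(v)/1.5
# tentative positions
for n,uv,zz in(("hub mouth",q(225,367),50),("fix corners",np.array([q(344,314),q(419,315),q(418,389),q(344,389)]),12),("barA",q(519,329),144),("barB",q(600,314),144),("rack",np.array([q(482,318),q(599,295),q(608,322),q(489,349)]),30),("floor",q(379,351),12)):
    P=ray(ct,uv,zz);print(n,P.round(1).tolist(),P.mean(0).round(1))
P=ray(ct,q(519,329),144);Q=ray(ct,q(600,314),144);print("reproj in scene",proj(cs,P)*1.5,proj(cs,Q)*1.5)
E
```

```text
hub mouth [[457.7, 293.3, 50.0]] [457.7 293.3  50. ]
fix corners [[552.7, 94.0, 12.0], [553.3, -38.8, 12.0], [423.3, -38.9, 12.0], [421.0, 91.1, 12.0]] [487.6  26.9  12. ]
barA [[530.9, -191.5, 144.0]] [ 530.9 -191.5  144. ]
barB [[556.9, -320.0, 144.0]] [ 556.9 -320.   144. ]
rack [[549.6, -147.9, 30.0], [593.4, -352.1, 30.0], [546.6, -367.7, 30.0], [496.0, -160.6, 30.0]] [ 546.4 -257.1   30. ]
floor [[488.6, 30.8, 12.0]] [488.6  30.8  12. ]
reproj in scene [[278.55469473 191.32970558]] [[201.69348704 185.10299005]]
```

View pics/crop1.png

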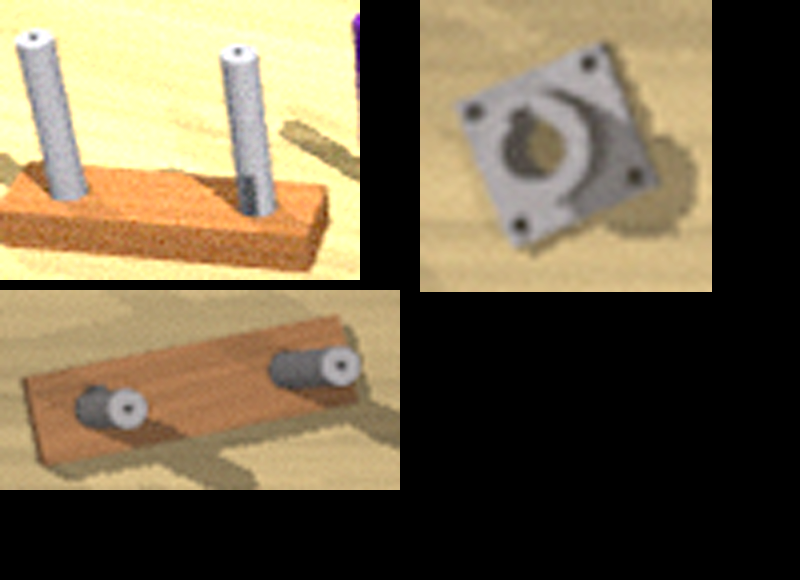

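Candidates for the shaft, in crop pixels:
- Left bar, top at (35,38): clean all the way down, so it is the plain one.
- Middle bar, top at (238,55): a dark key strip at (248,190) just above the rack. It fits "shaft that has the key", at about (531,-191).
- Purple bar, at (357,20): look-alike, not touched.

The hub's keyway notch is at crop (515,115), which puts its yaw at about 23°. Next I'll move over the fixture and hub for close views.

```bash
cat >> h.py <<'E'
def go(x,y,z,yaw):
    "shift (cm) and turn (deg) in tool axes from the measured pose"
    s=r.sense();T=Ro.from_euler('xyz',s["tcp_rot"]);W=Ro.from_euler('xyz',[np.pi,0,np.radians(yaw)])
    d=T.inv().apply(np.array([x,y,z])-s["eef_pos"])/10;v=(T.inv()*W).as_rotvec(degrees=True)
    print("go",d.round(2),v.round(2))
E
python3 - <<'E'
from h import *
f=r.grab_frame("wrist");print(np.array(f["mount"]).round(3),f["fov_y"],f["cx"],f["cy"])
go(440,20,300,-67);go(420,250,300,-67)
E
```

```text
[[ 1.00000e+00 -0.00000e+00  1.00000e-03 -2.93000e-01]
 [ 0.00000e+00  9.47000e-01  3.21000e-01 -8.24080e+01]
 [-1.00000e-03 -3.21000e-01  9.47000e-01 -1.41818e+02]
 [ 0.00000e+00  0.00000e+00  0.00000e+00  1.00000e+00]] 65.63112913165425 250.91887666086467 192.05187026424474
go [-48.61 -41.8   -6.88] [-0.    0.03 -2.04]
go [-70.81 -48.16  -6.86] [-0.    0.03 -2.04]
```

Call:
apply_moves([
  [[1,-5,-4.2,-0.7,0,0,0],[1,-10,-8.4,-1.4,0,0,0],[1,-15,-13,-2,0,0,0],[1,-20,-17,-3,0,0,0],[1,-25,-21,-3.5,0,0,0],[1,-29,-25,-4.2,0,0,0],[1,-33,-29,-5,0,0,0],[1,-37,-32,-5.5,0,0,0]],
])

```text
clock: 1.05
eef_pos: [359.1, -208.1, 276.0]
tcp_rot: [-3.141, -0.0, -1.205]
contact_force: [1.6, -1.2, 0.4]
opening: 0.997
```

```bash
python3 - <<'E'
from h import *
print(r.sense()["eef_pos"],r.sense()["clock"]);go(480,30,230,-67);go(450,280,200,-67)
E
```

```text
[ 359.07580938 -208.10706347  276.01471975] 1.05
go [-17.92 -19.8    4.62] [-0.04 -0.   -2.07]
go [-42.34 -25.92   7.62] [-0.04 -0.   -2.07]
```

Call:
apply_moves([
  [[1,-18,-20,4.6,0,0,-2],[1,-18,-20,4.6,0,0,-2],[1,-18,-20,4.6,0,0,-2],[1,-18,-20,4.6,0,0,-2],[1,-18,-20,4.6,0,0,-2],[1,-18,-20,4.6,0,0,-2],[1,-18,-20,4.6,0,0,-2]],
])

```text
clock: 1.75
eef_pos: [482.4, 34.1, 229.5]
tcp_rot: [-3.141, 0.001, -1.167]
contact_force: [-0.2, -0.2, 0.1]
opening: 1.002
```

```bash
python3 - <<'E'
from h import *
s,p,c=grab("wrist");print(s["eef_pos"],s["clock"]);np.savez("fixv.npz",p=p,pos=s["eef_pos"],rot=s["tcp_rot"])
g=cv2.cvtColor(p,cv2.COLOR_RGB2GRAY);big=p.copy()
# predicted plate corners & nest edges overlay from estimate
for z,w,col in((12,65,(255,0,0)),(20.5,32.9,(0,255,0))):
    P=np.array([[487.6+a*w,27+b*w,z] for a,b in((-1,-1),(-1,1),(1,1),(1,-1))]);u=proj(c,P);print(u.round(1).tolist())
    for x in u: cv2.circle(big,tuple(int(v) for v in x),2,col,-1)
save("fix.png",big);go(450,280,200,-67)
E
```

```text
[482.43777379  34.06397596 229.45592   ] 1.75
[[283.4, 223.5], [190.4, 186.7], [228.4, 86.5], [329.7, 131.9]]
[[271.7, 195.6], [222.7, 175.6], [243.4, 125.1], [294.7, 147.3]]
go [-24.    -6.8    2.97] [0.02 0.01 0.1 ]
```

View pics/fix.png

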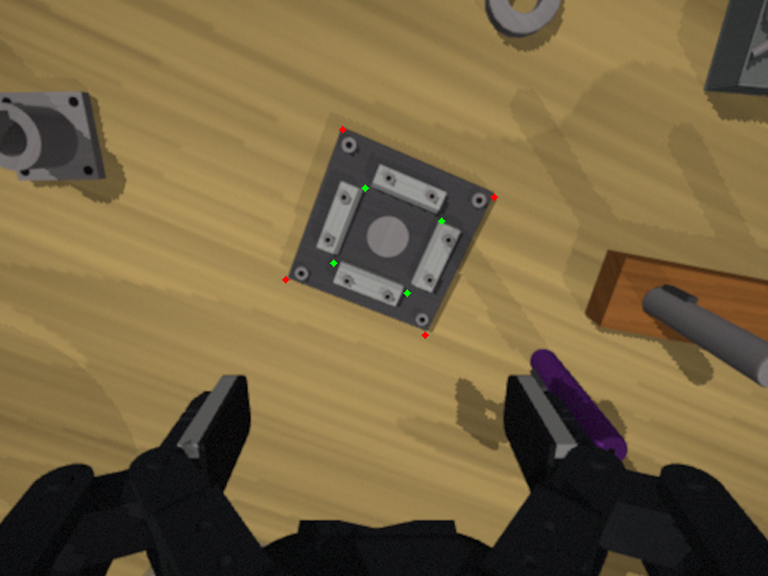

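The wrist view shows the fixture disc at (388,237) in 1.5x pixels, the rails around it, and the key on the rack's near bar at (675,293), which confirms that shaft. Next I'll fit the plate and disc and move on to the hub.

```bash
cat >> h.py <<'E'
def fixture(p,c,guess=(487.6,29)):
    g=cv2.cvtColor(p,cv2.COLOR_RGB2GRAY);hsv=cv2.cvtColor(p,cv2.COLOR_RGB2HSV)
    u=proj(c,[[guess[0],guess[1],12]])[0];L=np.linalg.norm(proj(c,[[guess[0]+65,guess[1]+65,12]])[0]-u)
    roi=np.zeros_like(g);cv2.circle(roi,tuple(int(v) for v in u),int(L*1.15),255,-1)
    m=cv2.bitwise_and(((hsv[:,:,1]<75)).astype(np.uint8)*255,roi)
    m=cv2.morphologyEx(m,cv2.MORPH_OPEN,np.ones((3,3)))
    k=max(cv2.findContours(m,0,cv2.CHAIN_APPROX_NONE)[0],key=cv2.contourArea)
    W=ray(c,cv2.convexHull(k)[:,0,:]+0.0,12)[:,:2].astype(np.float32)
    return cv2.minAreaRect(W)
E
python3 - <<'E'
from h import *
d=np.load("fixv.npz");f=r.grab_frame("wrist");c=cam(f,{"tcp_rot":d["rot"],"eef_pos":d["pos"]})
print("wrist",fixture(d["p"],c))
tf=r.grab_frame("top");ct=cam(tf);print("top(now)",fixture(tf["pixels"],ct))
for n,p,cc,u in(("wrist",d["p"],c,(388/1.5,237/1.5)),):
    m=cv2.inRange(cv2.cvtColor(p,cv2.COLOR_RGB2GRAY),85,150);x,y=map(int,u)
    n_,lab,st,ce=cv2.connectedComponentsWithStats(m);l=lab[y,x];print("disc",st[l],ce[l],ray(cc,ce[l],12))
# rail corners outer/inner by components near
    for i in range(1,n_):
        if 150<st[i][4]<900 and abs(ce[i][0]-u[0])<60 and abs(ce[i][1]-u[1])<60: print(ce[i].round(1),st[i][4],ray(cc,ce[i],20.5).round(1))
E
```

```text
wrist ((490.9879455566406, 28.3248291015625), (128.60287475585938, 128.76148986816406), 0.860785722732544)
top(now) ((471.9062805175781, 29.680328369140625), (165.69078063964844, 201.34510803222656), 1.0156553983688354)
disc [244 144  29  28 616] [258.12987013 157.36038961] [[490.85794115  28.19896027  12.        ]]
[271.2 125. ] 528 [[533.3  30.4  20.5]]
[225.4 145.5] 503 [[490.4  70.4  20.5]]
[258.1 157.4] 616 [[492.4  29.1  20.5]]
[289.9 169.8] 564 [[493.6 -12.5  20.5]]
[245.7 188.8] 561 [[450.1  27.4  20.5]]
```

Call:
apply_moves([
  [[1,-5,-1.4,0.6,0,0,0],[1,-10,-2.8,1.2,0,0,0],[1,-15,-4.2,1.8,0,0,0],[1,-20,-5.6,2.4,0,0,0],[1,-24,-6.8,3,0,0,0],[1,-24,-6.8,3,0,0,0]],
])

```text
clock: 2.5
eef_pos: [449.6, 281.8, 199.9]
tcp_rot: [-3.141, 0.001, -1.168]
contact_force: [0.1, -0.6, -1.0]
opening: 0.999
```

```bash
python3 - <<'E'
from h import *
s,p,c=grab("wrist");print(s["eef_pos"],s["tcp_rot"],s["clock"]);np.savez("hubv.npz",p=p,pos=s["eef_pos"],rot=s["tcp_rot"])
save("hub.png",p)
E
```

```text
[449.62373216 281.7776978  199.85816044] [-3.14083807e+00  1.15320267e-03 -1.16811772e+00] 2.5
```

View pics/hub.png

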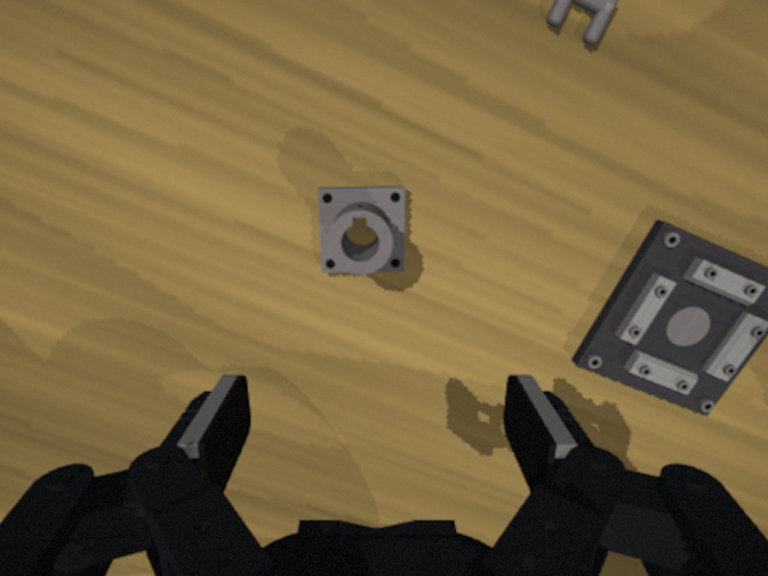

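The hub view has the keyway pointing up at (360,220), the bore centre at (361,240), and the flange square to the image. Now I'll measure it.

```bash
cat >> h.py <<'E'
def hubfit(p,c,u0,z=10,k=70,t=60):
    hsv=cv2.cvtColor(p,cv2.COLOR_RGB2HSV)
    roi=np.zeros(p.shape[:2],np.uint8);cv2.circle(roi,tuple(int(v) for v in u0),k,255,-1)
    m=cv2.bitwise_and((hsv[:,:,1]<t).astype(np.uint8)*255,roi);m=cv2.morphologyEx(m,cv2.MORPH_OPEN,np.ones((3,3)))
    q=max(cv2.findContours(m,0,cv2.CHAIN_APPROX_NONE)[0],key=cv2.contourArea)
    return cv2.minAreaRect(ray(c,cv2.convexHull(q)[:,0,:]+0.0,z)[:,:2].astype(np.float32))
E
python3 - <<'E'
from h import *
d=np.load("hubv.npz");p=d["p"];s={"tcp_rot":d["rot"],"eef_pos":d["pos"]};f=r.grab_frame("wrist");c=cam(f,s)
for t in (50,60,75): print(t,hubfit(p,c,(361/1.5,232/1.5),t=t))
# Boss top: bright ring
g=cv2.cvtColor(p,cv2.COLOR_RGB2GRAY);a=cv2.GaussianBlur(g,(3,3),0)[120:190,205:280]
C=cv2.HoughCircles(cv2.resize(a,None,fx=4,fy=4,interpolation=cv2.INTER_CUBIC),cv2.HOUGH_GRADIENT,1,20,param1=120,param2=30,minRadius=30,maxRadius=110)
if C is not None:
    for x,y,R in C[0][:5]:
        P=ray(c,[x/4+205,y/4+120],50)[0];dep=(c[3]@P+c[4])[2];print(P.round(1),"R mm",R/4*dep/c[0])
x=hubfit(p,c,(361/1.5,232/1.5))[0];go(x[0],x[1],70,-67)
E
```

```text
50 ((458.749755859375, 298.17376708984375), (65.03355407714844, 63.35357666015625), 23.07203483581543)
60 ((458.9449462890625, 298.33074951171875), (65.67131042480469, 63.44266128540039), 24.148576736450195)
75 ((458.99212646484375, 298.48626708984375), (65.93456268310547, 63.685909271240234), 24.18281364440918)
go [-1.53 -1.63 13.  ] [ 0.03 -0.04  0.01]
```

Call:
apply_moves([
  [[1,-0.8,-0.8,5,0,0,0],[1,-1.4,-1.6,9,0,0,0],[1,-1.4,-1.6,9,0,0,0],[1,-1.4,-1.6,9,0,0,0]],
])

```text
clock: 3.0
eef_pos: [459.4, 295.1, 110.4]
tcp_rot: [3.139, -0.001, -1.171]
contact_force: [-0.5, -0.1, 0.1]
opening: 1.003
```

```bash
python3 - <<'E'
from h import *
s,p,c=grab("wrist");np.savez("hubv2.npz",p=p,pos=s["eef_pos"],rot=s["tcp_rot"])
print(s["eef_pos"],np.degrees(s["tcp_rot"][2]))
u=proj(c,[[459,298,10]])[0];print(u)
for t in (40,50,60,75): print(t,hubfit(p,c,u,t=t,k=85))
tp=r.grab_frame("top");ct=cam(tp)
save("hub2.png",p)
x0,y0=int(u[0])-60,int(u[1])-60
g=cv2.cvtColor(p,cv2.COLOR_RGB2GRAY);a=cv2.resize(g[y0:y0+120,x0:x0+120],None,fx=4,fy=4,interpolation=cv2.INTER_CUBIC)
for lo,hi,zz in((40,75,50),(76,130,50)):
    C=cv2.HoughCircles(cv2.GaussianBlur(a,(7,7),0),cv2.HOUGH_GRADIENT,1.5,30,param1=60,param2=25,minRadius=lo,maxRadius=hi)
    if C is not None:
        for x,y,R in C[0][:4]:
            P=ray(c,[x/4+x0,y/4+y0],50)[0];dep=(c[3]@P+c[4])[2];print(P.round(1),"px",x/4+x0,y/4+y0,"R mm",round(R/4*dep/c[0],1))
E
```

```text
[459.3833617  295.13925466 110.43469094] -67.09328228136131
[247.63950231 191.16244893]
40 ((456.1041564941406, 297.4193420410156), (73.99884796142578, 63.00804138183594), 23.61369514465332)
50 ((455.7627258300781, 297.1573791503906), (75.07539367675781, 63.42113494873047), 23.82097816467285)
60 ((455.7539367675781, 297.2911071777344), (75.20069885253906, 63.74860763549805), 23.85826301574707)
75 ((455.88800048828125, 297.18780517578125), (75.42766571044922, 64.2791519165039), 23.866575241088867)
[460.3 298.5  50. ] px 247.1875 206.9375 R mm 12.2
[477.1 300.7  50. ] px 253.5625 185.5625 R mm 12.3
[495.8 289.   50. ] px 279.4375 168.3125 R mm 9.7
[467.6 301.3  50. ] px 247.5625 196.8125 R mm 8.2
[461.  296.8  50. ] px 249.8125 206.9375 R mm 19.6
[471.5 303.2  50. ] px 247.1875 191.1875 R mm 18.4
[462.3 302.9  50. ] px 242.6875 202.4375 R mm 16.7
[467. 299.  50.] px 250.1875 198.6875 R mm 18.6
```

View pics/hub2.png

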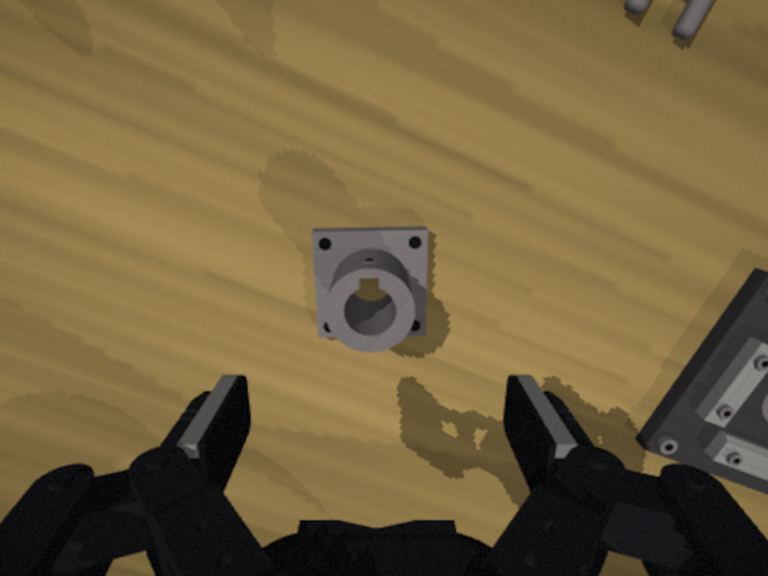

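Hub bore centre is about (460,298) and yaw about 23.9°, consistent across both views. Now I'll descend and grip.

```bash
python3 -c "
from h import *
go(460,298,15,-66.2)"
```

```text
go [-0.17 -0.    9.72] [-0.11 -0.02 -0.88]
```

Call:
apply_moves([
  [[1,-0.2,0,4,0,0,-0.9],[1,-0.2,0,8,0,0,-0.9],[1,-0.2,0,9.7,0,0,-0.9],[1,-0.2,0,9.7,0,0,-0.9],[-1,-0.2,0,9.7,0,0,-0.9],[-1,-0.2,0,9.7,0,0,-0.9],[-1,-0.2,0,9.7,0,0,-0.9],[-1,-0.2,0,9.7,0,0,-0.9]],
], newtons=60)

```text
clock: 3.9
eef_pos: [461.0, 299.0, 17.2]
tcp_rot: [-3.137, 0.0, -1.155]
contact_force: [-1.8, -1.3, 11.6]
opening: 0.498
```

Call:
apply_moves([
  [[-1,0,0,0,0,0,0],[-1,0,0,0,0,0,0]],
])

```text
clock: 4.1
eef_pos: [461.1, 299.1, 17.8]
tcp_rot: [-3.136, 0.0, -1.155]
contact_force: [-0.4, -0.8, -5.4]
opening: 0.498
```

```bash
python3 -c "
from h import *
print(r.sense());go(491,28.3,120,-90+.9);go(460,298,120,-89)"
```

```text
{'clock': 4.1, 'qpos': array([ 5.73130124e-01,  5.29308855e-01,  1.94273959e+00, -1.21834034e-03,
        6.64038374e-01,  1.72900951e+00]), 'qvel': array([ 0.00179518,  0.01104586,  0.00627367, -0.00141452, -0.00421535,
       -0.00024931]), 'joint_efforts': array([-1.09112752e-02, -6.22482920e+01, -2.21750361e+01, -2.59154433e-03,
        2.32061109e-02, -2.57862457e-04]), 'eef_pos': array([461.14484586, 299.09892225,  17.77467122]), 'tcp_rot': array([-3.13603681e+00,  1.20711827e-04, -1.15492166e+00]), 'contact_force': array([-0.42390622, -0.80135659, -5.35066118]), 'wrist_torque': array([ 0.01220463, -0.01389721, -0.0299962 ]), 'opening': 0.49752650607688154}
go [ 25.98   8.15 -10.27] [-0.31  0.07 22.93]
go [  0.05   0.09 -10.22] [-0.31  0.07 22.83]
```

Call:
apply_moves([
  [[-1,0,0,-4,0,0,0],[-1,0,0,-8,0,0,0],[-1,5,1.6,-9,0,0,5],[-1,10,3.2,-9,0,0,10],[-1,15,4.8,-9,0,0,15],[-1,20,6.4,-9,0,0,20],[-1,25,8,-9,0,0,23],[-1,26,8.1,-9,0,0,23]],
])

```text
clock: 4.9
eef_pos: [490.9, 25.0, 107.2]
tcp_rot: [-3.137, 0.002, -1.56]
contact_force: [-0.1, 1.2, -4.4]
opening: 0.499
```

Call:
apply_moves([
  [[-1,0,0,0,0,0,0],[-1,0,0,0,0,0,0]],
])

```text
clock: 5.1
eef_pos: [490.4, 24.4, 107.0]
tcp_rot: [-3.138, 0.002, -1.562]
contact_force: [-0.4, 0.5, -3.8]
opening: 0.499
```

```bash
python3 - <<'E'
from h import *
s,p,c=grab("wrist");np.savez("carry.npz",p=p,pos=s["eef_pos"],rot=s["tcp_rot"])
print(s["eef_pos"],s["tcp_rot"],s["contact_force"],s["opening"])
save("carry.png",p);go(491,28.3,60,-89.1)
E
```

```text
[490.43008411  24.39703462 106.98832422] [-3.13815417e+00  1.67123590e-03 -1.56183090e+00] [-0.36051788  0.50662856 -3.84993871] 0.4994898077750934
go [-0.31 -0.04  4.7 ] [-0.2   0.1  -0.31]
```

View pics/carry.png

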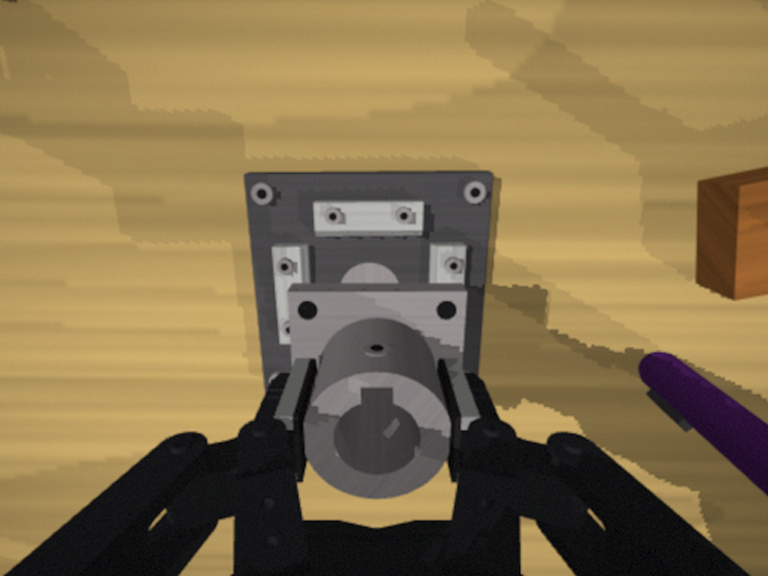

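The carry view has the hub held upright with the keyway at (377,395) pointing toward +x. The flange's far edge spans (288,290) to (467,292), and the plate's far corners are (246,174) and (494,172). I'll check the offset with rays.

```bash
python3 - <<'E'
from h import *
d=np.load("carry.npz");p=d["p"];c=cam(r.grab_frame("wrist"),{"tcp_rot":d["rot"],"eef_pos":d["pos"]})
def R(n,uv,z):
    P=ray(c,np.array(uv)/1.5,z);e=P[1]-P[0];print(n,P.round(1)[:,:2].tolist(),"mid",P.mean(0)[:2].round(1),"len",np.linalg.norm(e).round(1),"ang",np.degrees(np.arctan2(e[0],-e[1])).round(2))
z=107-17.8
R("plate far",[(246,174),(494,172)],12)
R("flange bottom far",[(289,284),(467,289)],z)
R("flange top far",[(289,291),(467,293)],z+10)
R("screws",[(262,194),(475,192)],14)
R("rail side inner corners",[(311,246),(431,244)],20.5)
R("bore l/r",[(334,437),(419,437)],z+50)
# precise edges: column/row gradients on gray
g=cv2.GaussianBlur(cv2.cvtColor(p,cv2.COLOR_RGB2GRAY),(3,3),0).astype(float)
for n,cols,lo,hi in(("plate",(185,205,225,270,290,305),105,125),("flange",(200,215,230,270,290,305),182,200)):
    print(n,[(x,[int(v) for v in g[lo:hi,x]]) for x in cols[::2]])
for y in (197,203,208): print("row",y,[int(v) for v in g[y,186:202]],[int(v) for v in g[y,302:320]])
E
```

```text
plate far [[554.2, 92.3], [556.4, -35.5]] mid [555.3  28.4] len 127.8 ang 0.96
flange bottom far [[520.0, 57.6], [518.6, -9.5]] mid [519.3  24.1] len 67.2 ang -1.18
flange top far [[520.6, 55.7], [520.5, -7.5]] mid [520.5  24.1] len 63.2 ang -0.16
screws [[544.4, 84.3], [546.4, -26.1]] mid [545.4  29.1] len 110.4 ang 1.04
rail side inner corners [[518.5, 59.0], [520.2, -3.8]] mid [519.4  27.6] len 62.8 ang 1.49
bore l/r [[489.4, 36.8], [489.6, 12.0]] mid [489.5  24.4] len 24.8 ang 0.53
plate [(185, [146, 143, 142, 142, 141, 141, 141, 141, 133, 104, 72, 68, 75, 76, 76, 75, 74, 74, 75, 76]), (225, [147, 144, 142, 141, 141, 141, 140, 136, 121, 91, 69, 69, 75, 77, 76, 75, 74, 74, 75, 76]), (290, [150, 146, 144, 143, 142, 141, 140, 134, 111, 81, 68, 71, 75, 76, 77, 77, 75, 74, 74, 75])]
flange [(200, [162, 164, 165, 166, 167, 163, 140, 107, 89, 84, 83, 89, 108, 128, 136, 136, 136, 135]), (230, [107, 125, 136, 141, 144, 140, 123, 99, 86, 84, 83, 90, 109, 129, 136, 137, 137, 136]), (290, [162, 162, 162, 162, 163, 157, 134, 103, 85, 82, 84, 97, 122, 143, 150, 150, 148, 147])]
row 197 [181, 182, 181, 178, 171, 156, 142, 136, 136, 136, 136, 136, 136, 136, 136, 136] [149, 149, 149, 149, 149, 149, 149, 146, 128, 92, 59, 49, 49, 49, 49, 49, 48, 48]
row 203 [178, 181, 182, 180, 174, 163, 150, 141, 138, 138, 138, 136, 122, 88, 50, 29] [54, 94, 129, 144, 146, 146, 146, 139, 112, 75, 54, 49, 48, 48, 48, 48, 48, 47]
row 208 [173, 180, 181, 180, 176, 168, 155, 143, 139, 138, 138, 130, 98, 54, 27, 22] [33, 64, 112, 142, 148, 148, 148, 137, 103, 64, 49, 49, 49, 48, 48, 48, 48, 48]
```

Hub rays put its centre at about (489,24.2), and the fixture at (490.7,28.3) with yaw about 0.9°. I'll correct the offset while staying above the rails.

```bash
python3 -c "
from h import *
go(491.9,28.3,45,-89.0)"
```

```text
go [-0.25 -0.12  6.2 ] [-0.21  0.1  -0.36]
```

Call:
apply_moves([
  [[-1,-0.3,-0.1,3,0,0,-0.4],[-1,-0.3,-0.1,6,0,0,-0.4],[-1,-0.3,-0.1,6.2,0,0,-0.4],[-1,-0.3,-0.1,6.2,0,0,-0.4],[-1,-0.3,-0.1,6.2,0,0,-0.4]],
])

```text
clock: 5.7
eef_pos: [492.6, 29.4, 46.1]
tcp_rot: [-3.136, 0.002, -1.552]
contact_force: [0.6, 0.2, -4.2]
opening: 0.497
```

```bash
python3 - <<'E'
from h import *
s,p,c=grab("wrist");P=[]
for i in range(4):
    P.append(np.r_[s["eef_pos"],np.degrees(s["tcp_rot"])%360]);s,p,c=grab("wrist")
print(np.array(P).round(2))
s=dict(s);s["eef_pos"]=np.mean([q[:3] for q in P],0);np.savez("low.npz",p=p,pos=s["eef_pos"],rot=s["tcp_rot"])
save("low.png",p[60:340,100:420],2.4);go(491.9,28.3,29.8,-89.0)
E
```

```text
[[4.9255e+02 2.9370e+01 4.6120e+01 1.8029e+02 1.1000e-01 2.7110e+02]
 [4.9275e+02 2.9230e+01 4.6310e+01 1.8033e+02 1.1000e-01 2.7108e+02]
 [4.9280e+02 2.9070e+01 4.6360e+01 1.8035e+02 1.1000e-01 2.7106e+02]
 [4.9268e+02 2.8990e+01 4.6250e+01 1.8034e+02 1.1000e-01 2.7106e+02]]
go [0.06 0.05 1.61] [-0.3   0.11  0.04]
```

View pics/low.png

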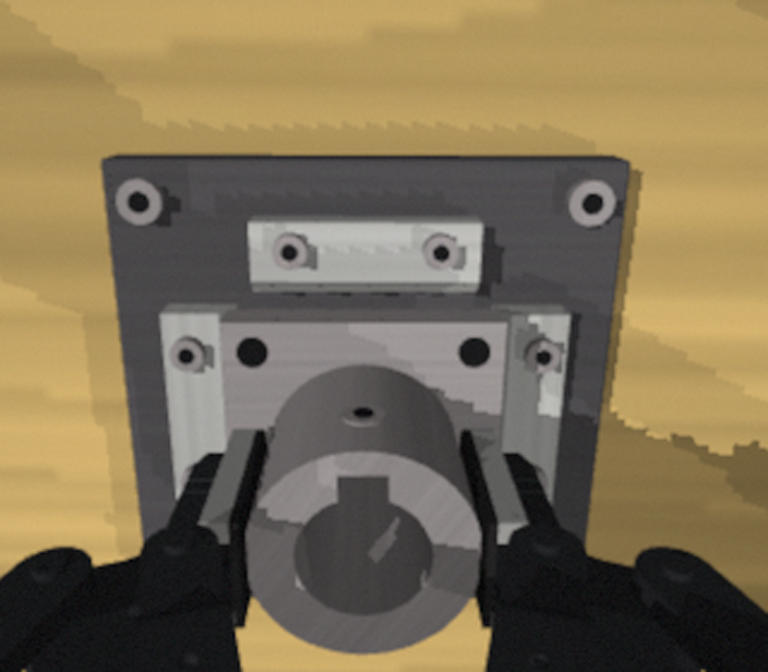

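In the low view the hub sits centred over the nest: flange mid about 364, far rail mid about 365, plate mid about 366 (crop pixels). One ray check before lowering.

```bash
python3 - <<'E'
from h import *
d=np.load("low.npz");c=cam(r.grab_frame("wrist"),{"tcp_rot":d["rot"],"eef_pos":d["pos"]})
def R(n,uv,z):
    P=ray(c,np.array(uv)/2.4+[100,60],z);e=P[1]-P[0];print(n,P.round(1)[:,:2].tolist(),"mid",P.mean(0)[:2].round(1),"len",np.linalg.norm(e).round(1),"ang",np.degrees(np.arctan2(e[0],-e[1])).round(2))
z=46.2-17.8
R("plate far",[(103,158),(629,158)],12)
R("screws",[(138,202),(592,203)],14)
R("far rail outer top",[(248,220),(482,220)],20.5)
R("far rail lower inner",[(251,290),(481,285)],17)
R("flange top far",[(220,322),(507,322)],z+10)
R("flange bottom far",[(222,308),(505,308)],z)
R("bore l/r",[(297,550),(433,550)],z+50)
E
```

```text
plate far [[554.9, 93.3], [557.2, -34.2]] mid [556.1  29.5] len 127.5 ang 1.05
screws [[544.7, 85.0], [546.5, -25.9]] mid [545.6  29.5] len 111.0 ang 0.92
far rail outer top [[542.0, 57.2], [543.0, 1.8]] mid [542.5  29.5] len 55.5 ang 1.05
far rail lower inner [[523.7, 57.6], [526.0, 0.2]] mid [524.9  28.9] len 57.4 ang 2.35
flange top far [[522.5, 61.4], [523.6, -2.3]] mid [523.1  29.5] len 63.7 ang 1.06
flange bottom far [[522.5, 62.8], [523.7, -3.8]] mid [523.1  29.5] len 66.6 ang 1.05
bore l/r [[492.6, 41.1], [493.0, 16.3]] mid [492.8  28.7] len 24.8 ang 1.07
```

Aligned: hub (491.1,29.5) at 1.05°, fixture (491.1,29.5) at 1.05°. Straight down now.

Call:
apply_moves([
  [[-1,0,0,0.5,0,0,0],[-1,0,0,1.0,0,0,0],[-1,0,0,1.3,0,0,0],[-1,0,0,1.5,0,0,0],[-1,0,0,1.6,0,0,0],[-1,0,0,1.7,0,0,0],[-1,0,0,1.7,0,0,0]],
])

```text
clock: 6.7
eef_pos: [492.0, 28.8, 29.2]
tcp_rot: [-3.137, 0.002, -1.553]
contact_force: [-3.5, -0.1, 5.6]
opening: 0.5
```

```bash
python3 -c "
from h import *
s=r.sense();print(s['eef_pos'],s['contact_force'],s['wrist_torque'])"
```

```text
[492.01651982  28.808551    29.24830167] [-3.53952646 -0.0636153   5.63970169] [-0.18665762  0.59378698 -0.04626611]
```

Call:
apply_moves([
  [[0.6,0,0,-0.05,0,0,0],[1,0,0,-0.05,0,0,0],[1,0,0,-0.1,0,0,0],[1,0,0,-0.1,0,0,0],[1,0,0,-4,0,0,0],[1,0,0,-8,0,0,0],[1,0,0,-12,0,0,0],[1,0,0,-13,0,0,0]],
])

```text
clock: 7.5
eef_pos: [493.8, 28.7, 163.3]
tcp_rot: [-3.131, 0.002, -1.553]
contact_force: [-0.7, -0.5, -0.8]
opening: 1.002
```

```bash
python3 - <<'E'
from h import *
s,p,c=grab("wrist");np.savez("seat.npz",p=p,pos=s["eef_pos"],rot=s["tcp_rot"])
print(s["eef_pos"],s["clock"]);save("seat.png",p[40:300,120:400],2.7)
go(529,-191.5,200,-90)
E
```

```text
[493.80390518  28.68040494 163.27921013] 7.5
go [22.07 -3.17 -3.72] [-0.6   0.12  1.04]
```

View pics/seat.png

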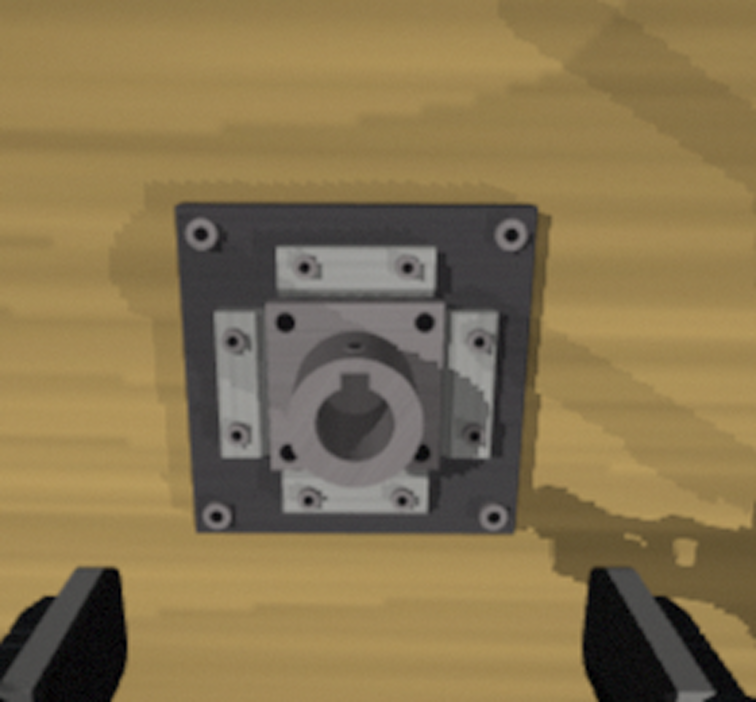

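The seat view shows the flange flat and square between the four rails, with even gaps and the keyway facing +x at crop (355,380). Next, the bore mouth centre, then the shaft.

```bash
python3 - <<'E'
from h import *
d=np.load("seat.npz");c=cam(r.grab_frame("wrist"),{"tcp_rot":d["rot"],"eef_pos":d["pos"]})
def R(n,uv,z):
    P=ray(c,np.array(uv)/2.7+[120,40],z);e=P[1]-P[0];print(n,P.round(1)[:,:2].tolist(),"mid",P.mean(0)[:2].round(1),"len",np.linalg.norm(e).round(1),"ang",np.degrees(np.arctan2(e[0],-e[1])).round(2))
R("bore lr",[(315,424),(395,424)],62);R("boss lr",[(287,424),(424,424)],62);R("boss bottom/bore bottom",[(355,486),(355,462)],62)
R("flange far",[(265,303),(445,302)],22);R("flange near",[(270,470),(439,470)],22);R("plate far",[(178,206),(537,206)],12);R("plate near",[(196,532),(515,533)],12)
go(534,-188,215,-89);print(r.sense()["eef_pos"])
E
```

```text
bore lr [[490.0, 41.1], [490.5, 15.4]] mid [490.2  28.3] len 25.7 ang 1.05
boss lr [[489.8, 50.1], [490.6, 6.1]] mid [490.2  28.1] len 44.0 ang 1.05
boss bottom/bore bottom [[468.6, 27.9], [477.1, 28.0]] mid [472.9  28. ] len 8.5 ang 91.07
flange far [[521.4, 60.9], [522.9, -3.2]] mid [522.1  28.9] len 64.1 ang 1.37
flange near [[457.3, 60.0], [458.5, -4.3]] mid [457.9  27.8] len 64.4 ang 1.06
plate far [[553.7, 92.3], [556.0, -35.2]] mid [554.9  28.6] len 127.5 ang 1.04
plate near [[425.5, 91.4], [427.5, -37.7]] mid [426.5  26.8] len 129.1 ang 0.86
go [21.72 -3.78 -5.42] [-0.47  0.11  0.04]
[492.70905031  28.64148208 160.90017963]
```

Call:
apply_moves([
  [[1,0,0,-5,0,0,0],[1,5,-1,-5.4,0,0,0],[1,10,-2,-5.4,0,0,0],[1,15,-3,-5.4,0,0,0],[1,20,-3.8,-5.4,0,0,0],[1,21.7,-3.8,-5.4,0,0,0],[1,21.7,-3.8,-5.4,0,0,0],[1,21.7,-3.8,-5.4,0,0,0]],
])

```text
clock: 8.4
eef_pos: [533.2, -187.5, 212.8]
tcp_rot: [-3.136, 0.003, -1.554]
contact_force: [-0.2, 0.4, -0.4]
opening: 1.0
```

```bash
python3 - <<'E'
from h import *
s,p,c=grab("wrist");np.savez("sh.npz",p=p,pos=s["eef_pos"],rot=s["tcp_rot"])
print(s["eef_pos"],s["tcp_rot"],s["clock"],proj(c,[[534,-188,144],[534,-188,30]]))
save("sh.png",p[40:330,150:400],2.4)
E
```

```text
[ 533.18465564 -187.48022146  212.80865378] [-3.1362237   0.00340991 -1.55397237] 8.4 [[251.91541081 205.11080496]
 [251.82621401 168.75625503]]
```

View pics/sh.png

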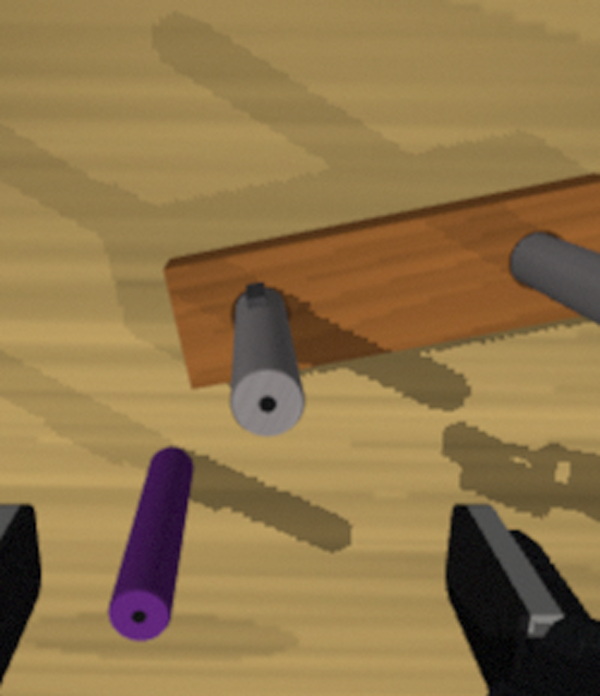

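The shaft view has the keyed bar's top centre at crop (268,403) and the key low on it at (257,290), pointing up (+x). The purple bar at (138,616) is a neighbour to avoid.

```bash
python3 - <<'E'
from h import *
d=np.load("sh.npz");p=d["p"];c=cam(r.grab_frame("wrist"),{"tcp_rot":d["rot"],"eef_pos":d["pos"]})
o=np.array([150,40])
A=ray(c,np.array([268,403])/2.4+o,144)[0];print("top",A.round(1),"edges",ray(c,np.array([[231,403],[304,403]])/2.4+o,144).round(1))
a2=proj(c,[[A[0],A[1],62],[A[0],A[1],30]]);print("axis crop z62,z30",((a2-o)*2.4).round(0))
for x,y,z in((257,290,62),(257,294,62),(257,284,32)):
    K=ray(c,np.array([x,y])/2.4+o,z)[0];print(K.round(1),"r",np.hypot(*(K-A)[:2]).round(1),"ang",np.degrees(np.arctan2(K[1]-A[1],K[0]-A[0])).round(1))
print("rackhole z30",ray(c,np.array([261,311])/2.4+o,30).round(1))
# dark key pixels
g=cv2.cvtColor(p,cv2.COLOR_RGB2GRAY);print(g[154:172,248:274])
print("purple",ray(c,np.array([138,616])/2.4+o,130).round(1))
go(A[0],A[1],98,-89)
E
```

```text
top [ 531.8 -195.5  144. ] edges [[ 531.6 -183.7  144. ]
 [ 532.  -206.9  144. ]]
axis crop z62,z30 [[262. 332.]
 [260. 314.]]
[ 550.2 -193.    62. ] r 18.5 ang 7.7
[ 548.5 -193.    62. ] r 16.8 ang 8.4
[ 546.4 -193.6   32. ] r 14.7 ang 7.4
rackhole z30 [[ 533.2 -195.8   30. ]]
[[ 93  92  92  92  86  89  90  88  91  93  90  92  94  94  94  95  95  94
   96  96  96  97  98  98  97  97]
 [ 89  87  88  87  85  85  84  85  87  92  92  94  94  96  96  94  96  97
   97  96  96  97  98  99  99 100]
 [ 85  83  83  83  82  85  84  86  83  92  96  94  95  98  97  98  96  97
   98  98  98 101  97  99  97  99]
 [ 84  85  86  86  85  84  79  77  75  75  77  78  91  97 100  99  99 100
  100  98  99  97  98  98  98 100]
 [ 86  87  86  87  79  68  60  56  51  43  40  44  80  94  98 100  98  99
   99  99  97  98  99  99  99 100]
 [ 87  88  89  89  67  45  40  42  40  40  40  44  65  76  79  83  83  93
   98  99  99  99  98  99  98 101]
 [ 90  90  87  84  65  41  38  40  41  42  40  41  50  54  52  54  57  73
   82  85  93 100  99  99 100 101]
 [ 90  87  81  71  55  39  39  40  41  40  40  40  49  56 
[... 516 characters left out ...]
  63  62  64  64  66  64  57  58  55  56  55
   57  58  59  53  62  66  67  66]
 [ 73  84  87  85  80  68  60  66  65  69  65  66  64  60  59  59  57  54
   55  59  55  51  58  64  67  68]
 [ 73  85  87  87  86  75  71  75  75  75  76  71  68  68  63  60  57  58
   57  59  59  49  49  62  64  65]
 [ 74  85  85  87  86  82  81  80  81  78  77  74  72  68  62  59  57  59
   56  58  57  48  48  57  62  61]
 [ 75  86  85  84  87  84  84  82  82  78  77  74  72  71  65  62  59  57
   58  57  58  48  45  53  61  59]
 [ 75  86  88  88  87  85  86  82  79  78  76  77  74  69  64  61  60  57
   58  56  57  51  44  54  61  62]]
purple [[ 439.5 -149.6  130. ]]
go [ 0.92  0.26 11.56] [-0.37  0.17  0.08]
```

Key angle is about 9°, keyway about 1°, so the turn needed is about −8°. Descend on the shaft and grip.

Call:
apply_moves([
  [[1,0.85,0.2,3,0,0,0],[1,0.85,0.2,3,0,0,0],[1,0.85,0.2,6,0,0,0],[1,0.85,0.2,9,0,0,0],[1,0.85,0.2,12.3,0,0,0],[1,0.85,0.2,12.3,0,0,0],[1,0.85,0.2,12.3,0,0,0],[-1,0.85,0.2,12.3,0,0,0]],
], newtons=100)

```text
clock: 9.3
eef_pos: [533.8, -194.7, 92.6]
tcp_rot: [-3.133, 0.002, -1.552]
contact_force: [0.5, 0.5, -0.0]
opening: 0.858
```

Call:
apply_moves([
  [[-1,0,0,0,0,0,0],[-1,0,0,0,0,0,0],[-1,0,0,0,0,0,0],[-1,0,0,0,0,0,0],[-1,0,0,0,0,0,0],[-1,0,0,0,0,0,0],[-1,0,0,0,0,0,0]],
])

```text
clock: 10.0
eef_pos: [534.4, -195.0, 93.6]
tcp_rot: [-3.132, 0.001, -1.552]
contact_force: [0.1, -0.0, 7.6]
opening: 0.26
```

```bash
python3 -c "
from h import *
s=r.sense();print(s['eef_pos'],np.degrees(s['tcp_rot']),s['contact_force'],s['wrist_torque'],s['opening']);go(490.3,28.3,200,-97)"
```

```text
[ 534.36219687 -195.04069914   93.64001615] [-1.79423903e+02  8.55984448e-02 -8.88985990e+01] [ 0.14685054 -0.04467043  7.5876478 ] [0.01913965 0.26528901 0.03242307] 0.2604573221327395
go [-22.43   3.87 -10.64] [-0.57  0.13  8.1 ]
```

Call:
apply_moves([
  [[-1,0,0,-2.5,0,0,0],[-1,0,0,-5,0,0,0],[-1,0,0,-8.5,0,0,0],[-1,-5,0.9,-9,0,0,2],[-1,-10,1.8,-9,0,0,4],[-1,-15,2.7,-9,0,0,6],[-1,-20,3.6,-9,0,0,8],[-1,-22.4,3.9,-9,0,0,8]],
])

```text
clock: 10.8
eef_pos: [488.1, 30.7, 183.1]
tcp_rot: [-3.134, 0.003, -1.691]
contact_force: [1.1, -0.6, -4.3]
opening: 0.26
```

Call:
apply_moves([
  [[-1,0,0,0,0,0,0],[-1,0,0,0,0,0,0]],
])

```text
clock: 11.0
eef_pos: [487.3, 31.2, 182.8]
tcp_rot: [-3.135, 0.003, -1.69]
contact_force: [-0.7, -1.0, -4.6]
opening: 0.256
```

```bash
python3 -c "
from h import *
s=r.sense();print(s['eef_pos'],np.degrees(s['tcp_rot']),s['contact_force'],s['wrist_torque'],s['opening']);go(492,28.3,160,-97)"
```

```text
[487.26782665  31.23237463 182.78140744] [-1.79624329e+02  1.67458190e-01 -9.68012415e+01] [-0.65546056 -1.0436464  -4.58592094] [-0.03731597  0.01298234 -0.02917963] 0.2561151182002532
go [ 0.24 -0.49  2.28] [-0.38  0.17  0.2 ]
```

Call:
apply_moves([
  [[-1,0.2,-0.5,1,0,0,0.2],[-1,0.2,-0.5,2.3,0,0,0.2],[-1,0.2,-0.5,2.3,0,0,0.2],[-1,0.2,-0.5,2.3,0,0,0.2],[-1,0.2,-0.5,2.3,0,0,0.2]],
])

```text
clock: 11.5
eef_pos: [492.2, 28.3, 159.7]
tcp_rot: [-3.135, 0.003, -1.694]
contact_force: [1.1, -0.4, -4.6]
opening: 0.253
```

```bash
python3 - <<'E'
from h import *
s,p,c=grab("wrist");np.savez("ins.npz",p=p,pos=s["eef_pos"],rot=s["tcp_rot"])
print(s["eef_pos"],np.degrees(s["tcp_rot"]),s["clock"])
save("ins.png",p[80:330,140:380],3)
s2,q,_=grab("scene");save("ins_scene.png",q[120:230,230:320],6);np.save("ins_scene.npy",q)
E
```

```text
[492.24638303  28.30621616 159.69443637] [-1.79642035e+02  1.64749256e-01 -9.70409629e+01] 11.5
```

View pics/ins.png

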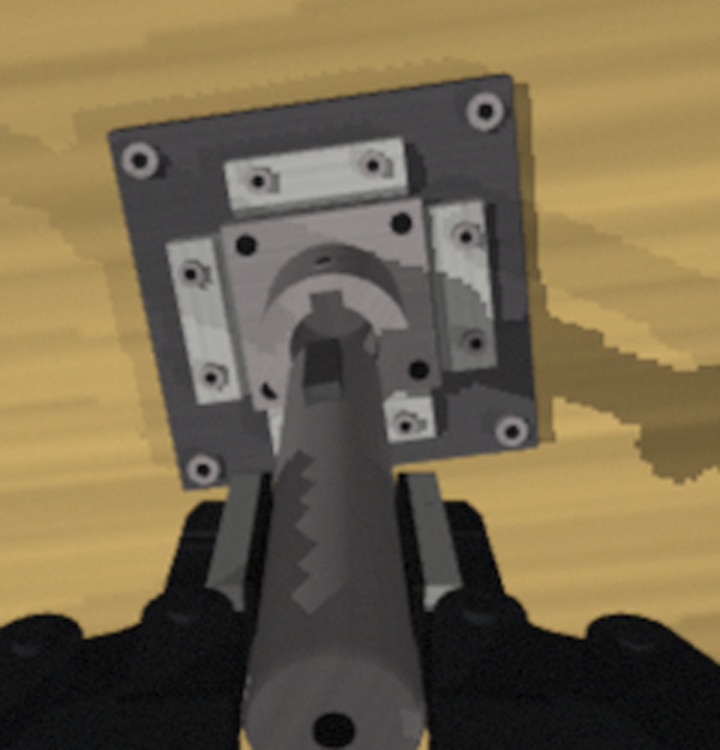

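The insert view shows the key at crop (323,365) just short of the keyway at (325,300), in nearly the same direction, with the bar's top centre at (334,730). I'll work out both axes.

```bash
python3 - <<'E'
from h import *
d=np.load("ins.npz");p=d["p"];c=cam(r.grab_frame("wrist"),{"tcp_rot":d["rot"],"eef_pos":d["pos"]})
o=np.array([140,80]);k=3
X=lambda x,y,z:ray(c,np.array([x,y])/k+o,z)[0]
foot=159.7-79.6
T=X(334.5,730,foot+130);print("shaft top centre",T.round(1))
kl,kr=X(304,384,foot+48),X(341,388,foot+48);m=(kl+kr)/2;print("key top outer edge",kl.round(1),kr.round(1),np.linalg.norm(kl-kr).round(1),"r",np.hypot(*(m-T)[:2]).round(1),"ang",np.degrees(np.arctan2(m[1]-T[1],m[0]-T[0])).round(1))
wl,wr=X(308,297,62),X(341,291,62);w=(wl+wr)/2;print("keyway floor",wl.round(1),wr.round(1),np.linalg.norm(wl-wr).round(1))
B=np.array([490.3,28.3,62]);print("keyway vs bore ang",np.degrees(np.arctan2(w[1]-B[1],w[0]-B[0])).round(1),np.hypot(*(w-B)[:2]).round(1))
for n,uv,z in(("plate",[(109,133),(511,75),(539,443),(184,489)],12),("flange",[(221,227),(421,198),(441,384)],22)):
    P=np.array([X(a,b,z) for a,b in uv]);print(n,P.round(1)[:,:2].tolist(),((P[0]+P[2])/2).round(1))
# predicted bore rim and shaft outline at heights to compare
for z in (foot+5,foot+60,foot+130):
    print("pred shaft edges crop z",z.__round__(),((proj(c,[[T[0],T[1],z],[T[0]-1.5*0,T[1]+12,z],[T[0],T[1]-12,z],[T[0]+12,T[1],z]])-o)*k).round(0).tolist())
print("pred bore crop",((proj(c,[[490.3,41.1,62],[490.3,15.5,62],[503.1,28.3,62]])-o)*k).round(0).tolist())
g=cv2.cvtColor(p,cv2.COLOR_RGB2GRAY)
for y in (230,245,260): print(y,[int(v) for v in g[y,226:240]],[int(v) for v in g[y,264:284]])
E
```

```text
shaft top centre [490.4  28.2 210.1]
key top outer edge [506.   32.7 128.1] [504.2  25.2 128.1] 7.8 r 14.7 ang 2.7
keyway floor [506.2  33.7  62. ] [506.8  24.4  62. ] 9.4
keyway vs bore ang 2.6 16.3
plate [[553.8, 92.7], [555.9, -35.3], [428.8, -37.6], [426.1, 91.1]] [491.3  27.6  12. ]
flange [[521.4, 60.7], [522.8, -3.1], [459.5, -4.1]] [490.5  28.3  22. ]
pred shaft edges crop z 85 [[334.0, 377.0], [289.0, 382.0], [380.0, 372.0], [329.0, 334.0]]
pred shaft edges crop z 140 [[334.0, 475.0], [275.0, 482.0], [394.0, 469.0], [327.0, 421.0]]
pred shaft edges crop z 210 [[334.0, 730.0], [241.0, 739.0], [429.0, 721.0], [323.0, 651.0]]
pred bore crop [[290.0, 354.0], [379.0, 343.0], [329.0, 305.0]]
230 [72, 72, 71, 73, 71, 134, 134, 99, 94, 94, 93, 93, 83, 67] [63, 62, 63, 65, 64, 69, 72, 73, 74, 74, 72, 72, 73, 72, 72, 72, 72, 72, 74, 71]
245 [31, 12, 17, 14, 23, 45, 57, 59, 59, 60, 59, 59, 55, 59] [57, 57, 58, 55, 54, 57, 57, 41, 25, 17, 17, 18, 38, 70, 81, 81, 82, 79, 79, 81]
260 [13, 5, 11, 38, 52, 57, 60, 57, 59, 59, 58, 60, 58, 59] [57, 59, 58, 57, 56, 54, 53, 56, 55, 33, 18, 16, 16, 17, 16, 58, 77, 80, 79, 79]
```

Shaft axis (490.4,28.2) agrees with the bore (490.3,28.3), and key and keyway agree within about 2°. Straight down, short of key contact first.

Call:
apply_moves([
  [[-1,0,0,0.7,0,0,0],[-1,0,0,1.3,0,0,0],[-1,0,0,1.7,0,0,0],[-1,0,0,2.1,0,0,0],[-1,0,0,2.5,0,0,0],[-1,0,0,2.8,0,0,0],[-1,0,0,3.1,0,0,0],[-1,0,0,3.1,0,0,0]],
])

```text
clock: 12.45
eef_pos: [492.5, 28.7, 128.7]
tcp_rot: [-3.135, 0.003, -1.693]
contact_force: [-0.1, 0.3, -4.2]
opening: 0.258
```

```bash
python3 -c "
from h import *
s=r.sense();print(s['eef_pos'],np.degrees(s['tcp_rot']),s['contact_force'],s['wrist_torque'],s['opening']);go(492.2,28.3,160,-97)"
```

```text
[492.45710399  28.67753514 128.71280911] [-1.79621782e+02  1.67953353e-01 -9.70065620e+01] [-0.0705521   0.34114231 -4.17739866] [ 0.034945   -0.03642921 -0.00531827] 0.2582607809574072
go [ 0.03  0.   -3.13] [-0.38  0.17 -0.01]
```

Call:
apply_moves([
  [[-1,0,0,0.3,0,0,0],[-1,0,0,0.5,0,0,0],[-1,0,0,0.6,0,0,0],[-1,0,0,0.7,0,0,0],[-1,0,0,0.8,0,0,0],[-1,0,0,0.8,0,0,0]],
])

```text
clock: 13.05
eef_pos: [492.6, 28.6, 120.7]
tcp_rot: [-3.135, 0.003, -1.693]
contact_force: [0.3, -1.8, -5.1]
opening: 0.26
```

Past the key-contact height (123.6) with no load, so the key seems to have entered. I'll keep going.

Call:
apply_moves([
  [[-1,0,0,0.3,0,0,0],[-1,0,0,0.6,0,0,0],[-1,0,0,0.9,0,0,0],[-1,0,0,1.2,0,0,0],[-1,0,0,1.5,0,0,0],[-1,0,0,1.5,0,0,0]],
])

```text
clock: 13.65
eef_pos: [492.5, 28.6, 105.2]
tcp_rot: [-3.135, 0.003, -1.693]
contact_force: [1.7, -2.3, -5.0]
opening: 0.256
```

Call:
apply_moves([
  [[-1,0,0,0.4,0,0,0],[-1,0,0,0.8,0,0,0],[-1,0,0,1.1,0,0,0],[-1,0,0,1.25,0,0,0],[-1,0,0,1.35,0,0,0],[-1,0,0,1.45,0,0,0],[-1,0,0,1.45,0,0,0]],
])

```text
clock: 14.35
eef_pos: [492.9, 28.6, 91.6]
tcp_rot: [-3.135, 0.003, -1.693]
contact_force: [-3.8, -2.2, 8.9]
opening: 0.255
```

On the floor at TCP 91.6 mm, as predicted. Now the firm press.

Call:
apply_moves([
  [[-1,0,0,0.1,0,0,0],[-1,0,0,0.15,0,0,0],[-1,0,0,0.2,0,0,0],[-1,0,0,0.2,0,0,0],[-1,0,0,0.2,0,0,0]],
])

```text
clock: 14.85
eef_pos: [493.5, 28.6, 91.5]
tcp_rot: [-3.134, 0.003, -1.693]
contact_force: [-6.2, -3.2, 22.8]
opening: 0.257
```

```bash
python3 - <<'E'
from h import *
s,q,c=grab("scene");s,w,cw=grab("wrist")
print(s["eef_pos"],np.degrees(s["tcp_rot"]),s["contact_force"],s["wrist_torque"],s["opening"],s["clock"])
out=np.zeros((520,800,3),np.uint8)
a=cv2.resize(q[125:215,230:320],(400,400),interpolation=cv2.INTER_CUBIC);b=cv2.resize(w[80:330,140:390],(400,400),interpolation=cv2.INTER_CUBIC)
out[:400,:400]=a;out[:400,400:]=b;save("final.png",out[:400],1)
E
```

```text
[493.47069623  28.59783034  91.54562295] [-1.79554325e+02  1.62184384e-01 -9.69993362e+01] [-6.21259643 -1.82496747 22.08154852] [-0.61632444  1.58492065  0.0059462 ] 0.25790055574520165 14.9
```

View pics/final.png

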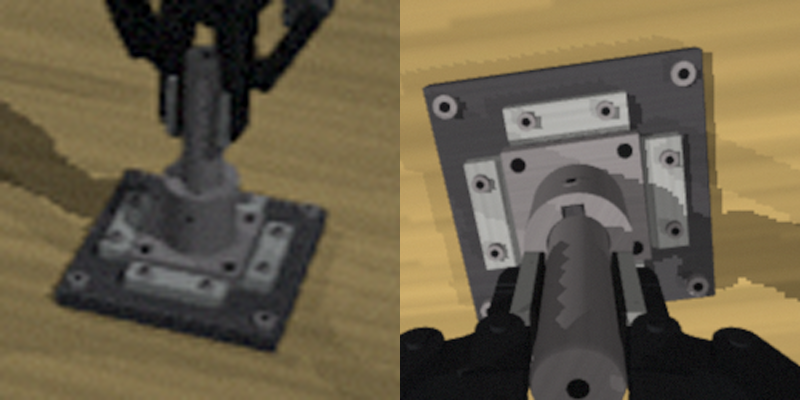

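The final views show the hub still seated square. The key is down inside the keyway (right view, 573,212), the shaft is upright in the gripper, and the push is about 22 N. Handing in.

```bash
python3 -c "
from h import *
r.sign_off();s=r.sense();print(s['eef_pos'],s['contact_force'],s['clock'])"
```

```text
the job is handed in; nothing more can be done
the job is handed in; nothing more can be done
```

The job is handed in: the hub sits flat and square in the nest, boss up, and the keyed shaft is fully home in its bore. I took the keyed shaft from the rack and turned it −8° in the air so the key lined up. The key then slipped straight into the keyway with no load at the height where it would have rested on the boss. I did not touch the plain shaft, wrench, bearing, tin or purple look-alike, and took no last picture of them.

**Last checks, just before handing in:**
- **Depth:** the gripper stopped at 91.5 mm, against 91.6 mm predicted for the foot on the nest floor.
- **Press:** the shaft was still gripped and upright, with a downward push of about 22 N. A side force of about 6 N remained.
- **View:** the key was down in the keyway and the hub was still seated.
- **Time:** the clock stood at 14.9 s of the 67 s allowed.

**Disagreements and failures:** rough picks in the top camera view differed from the wrist camera by 3–5 mm, so I worked from the wrist camera. The automatic fixture fit in the top view failed and was dropped. One estimate of the key's angle, from the slope of its edge, gave about −13° against +3° from its centre. I used the centre estimate, and the fit confirmed it. The last state reading after sign-off was refused, so nothing was measured after the hand-in.

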